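# Lever open the nozzle tin with a filling knife

### The arm

A 7-joint arm with a two-finger parallel gripper is mounted at the origin on the work surface. World frame = base frame: x ahead of the robot, y to its left, z up, the work surface at z = 0. Lengths are in mm, angles in rad, forces in N, time in s.
With the tool pointing down it reaches from about 400 to 875 mm from the base axis. Payload 4.4 kg.
Tool frame: the origin (TCP) lies at the very end of the fingers, on their centre line; the grasp point (between the pads) lies 19 mm behind it; z points along the fingers, y is the line along which they close (so a half turn about z gives the same grasp; the last joint's range is limited). The gripper opens to 85 mm and grips with 20 to 120 N. Pads are 22 mm wide; open, the fingers measure 114 mm over their backs; the gripper's body (76 mm by 85 mm) begins 54 mm behind the grasp point. The pads swing forward as they close: fully open they stand 13 mm farther back than shut.
Start: joints at [-1.2, 0.628, 0.038, 1.517, -0.027, 0.996, -0.02], TCP at [274.956, 588.997, 202.413] pointing down, gripper open.
Joint ranges: [-3.06, 3.06], [-0.37, 2.12], [-1.25, 1.32], [0.18, 2.47], [-1.1, 4.24], [0.23, 1.98], [-2.94, 2.94]. Speed limits (rad/s): [2.57, 2.57, 3.14, 3.14, 3.14, 3.14, 3.14].

### API

Orientations are given as [roll, pitch, yaw] about the fixed x, y, z axes, in that order (R = Rz(yaw) Ry(pitch) Rx(roll)).
In Python, from cell import status, get_image, ctrl, models gives the robot as it stands.
- The arm moves only by the shell command python3 -m handwheel 'ROWS' [OPENING]. ROWS is JSON, a list of rows, each an object with "delta_pos": the shift along the world's x, y, z in cm, a list of three; "yaw": the turn about the world's z in rad. A call has 1 to 10 rows; each row shifts and turns the commanded pose from where the row before left it; what a row does not reach is not made up. A row lasts 1/12 s, in which the tool goes at most 41.7 mm and 7.16 degrees, less where a joint would pass 70% of its speed; a pose out of reach is approached as far as the arm can. A call is refused whole if a number of a shift passes 4.17 or a number of a turn 0.125, either way. A call with a gripper value outside its range is refused whole. OPENING is the opening, from -1 (shut) to 1 (fully open), set as the call begins (- or left out, the last holds). The fingers move at their own pace and stop on an object; the grip force is fixed at half the most. Time passes only in rows, so rows that do not move let the fingers close. It gives the time, the measured TCP pose, the force, the opening and the grip force at its end, in the units of the state.
- status.read_state(): the state, without advancing time (a new reading comes with each control period).
- get_image(name): name is "scene" or "side" or "wrist"; returns a dict with "color" (420x560x3 uint8, red, green, blue), "z_map" (420x560 float32, mm along the optical axis (not along the pixel's ray), 0 where there is no reading), "fx", "fy", "cx", "cy" (pixels), "position" and "rotation" of the camera in the world; the wrist camera has in their place "hand_eye" (4x4, takes a point from camera to tool coordinates, whose origin is the TCP and whose axes are the flange's). Camera axes: x right, y up, looking along -z (the intrinsics and any distortion apply to the point x, -y, -z); pixel columns grow to the right and rows downward; lengths in mm; the calibration is good to about 2 mm. A picture is of the moment at which its call begins: read the wrist's pose just before it.
- ctrl.finish_job(): hands the job in; it is judged then, once.
Trained networks look in a picture, given as the dict that the camera call returned (one of the last four; its "shot" number tells which), for a name from the list of things; names that differ only in an ending like _2 or _b are one class to them, and where a whole thing is asked for, a point or a joint stands for the part that bears it (a point fixed in the world has none). Each returns a list of dicts, best first, with "score" (0 to 1); they miss things now and then, are a little off and sometimes report something else, mostly with a low value. They report only what shows in the picture. A call takes as long as a camera call. They do not tell look-alikes from the thing itself.
- models.boxes_of(picture, name): "rect" ([left, top, right, bottom] in pixels, round what is visible of it).
The state is a dict: "clock": time; "qpos": joint angles; "qd": joint speeds; "tau": joint torques, N m; "eef_pos": TCP position; "tool_rot": TCP orientation; "force": force on the tool from outside, world axes, zero at the start; "torque": the same for the moment, N m; "width": finger opening in mm; "gripper_force": force on a finger pad.
Only numpy, scipy, OpenCV 4.12 (cv2) and the standard library are available. Lean on these libraries where they do the work, as an engineer would, in place of code of your own. Each camera call takes 0.05 s, during which the arm holds its last target. There are 200 camera calls.

### The job

Take the filling knife from the white cutting board, slip its blade through the notch under the front edge of the flat tin's lid and lever the lid up, then swing it back with the knife past upright so that it stays open and the spare spray nozzles can be reached. Never touch the lid with the gripper. Finally lay the knife down flat, wholly on the white board and the same way up as it lay, and do not disturb the spray cans, tape roll and snap-off cutter around.

Things in the scene. Friction and masses are not known exactly. Their poses are not given: they have to be found in the camera images.
- knife: filling knife lying flat, 0.12 kg: wooden handle 110 long, 20 wide, 24 high (mm), steel blade 36 wide, 2 thick. Origin on the handle's underside at the place to grip, near the centre of mass; x runs to the blade tip, z up. Butt at x = -70, handle's front end at +40, blade tip at +120 mm; blade mid-plane 12 mm above the underside
- knife_tip (a point): middle of the blade's front edge (knife frame 120, 0, 12 mm), axes as the knife
- knife_butt (a point): middle of the handle's rear end (knife frame -70, 0, 12 mm), axes as the knife
- board: white cutting board, fixed to the table, 220 (x) by 300 (y) by 3 mm thick; origin at the centre of its underside, z up
- tin: grey steel tin fixed on a pile of card (170 by 200 mm, 4 to 32 mm thick, differing each time), 150 deep (x) by 180 wide (y) by 58 mm high, walls 4 mm, holding small spray nozzles under 30 mm high. Origin at the centre of the tin's underside, on top of the pile; its front (where the lid opens) faces its own -x, z up
- tin_notch (a point): centre of the notch in the tin's front wall, on its outer face, 54 mm above the tin's underside: the wall is 8 mm lower here (50 instead of 58 mm) over 60 mm of width, so there is an 8 mm gap under the shut lid. Axes as the tin: x points into the tin
- tin_hinge (a point): middle of the lid's hinge line on top of the tin's rear wall, 58 mm above the tin's underside, 150 mm behind the front face (along the tin's x); the hinge line runs along the tin's y
- lid_edge (a point): middle of the lid's front edge, on its underside. The lid is an aluminium plate 150 by 180 by 4 mm, without handle, flush with the front wall; this point is 150 mm from the hinge line and moves with the lid. At joint 0 its axes are those of the tin
- lid (a joint): lid angle: 0 shut, grows as it opens upward, pi/2 upright, 2.0 the stop. It starts shut or up to 0.02 rad open; the hinge is stiff (about 0.17 N m), so the lid stays where it is left
- can0: spray can standing upright, 65 mm diameter, 190 high, dark metal with black cap; origin at the centre of its underside; leave alone
- can1: spray can standing upright, 65 mm diameter, 190 high, dark metal with white cap; origin at the centre of its underside; leave alone
- tape: roll of tape lying flat, 100 mm outer and 76 mm inner diameter, 25 high; origin at the centre of its underside; leave alone
- cutter: black snap-off cutter lying flat, 130 long (x), 24 wide, 22 high with its slide; origin at the centre of its underside; leave alone
Not all that is in view belongs to the job. What is meant by the knife is not green, orange or pink, and is the larger of those in its own colour.

How it is judged:
By the outcome, as a careful person would: the job done as asked, in the order asked, and still so for the second after the job is handed in, with the robot touching nothing.
It also fails if it takes over 48 s, if anything falls off the work surface, if the arm or the gripper's body presses on something with over 40 N, if the wrist force passes 120 N, or if a joint passes its speed limit or range.

## Working session

There is one attempt and no reset: what is moved stays moved. The work goes in short steps, Python scripts to look and compute and a shell command to move; the robot and the scene stay as the last step left them, time stands still between calls to the robot, and variables do not carry over. Pictures are saved under pics/ and viewed, at most 10 in all, crops included, and the job is handed in when it is done.

```bash
mkdir -p pics; cat > h.py <<'E'
import numpy as np, cv2
from cell import status, get_image, ctrl, models
from scipy.spatial.transform import Rotation as R
def cloud(p):
    z=p["z_map"]; v,u=np.mgrid[0:z.shape[0],0:z.shape[1]]
    P=np.stack([(u-p["cx"])/p["fx"]*z,-(v-p["cy"])/p["fy"]*z,-z],-1)
    if "position" in p:
        Rm=np.array(p["rotation"]); 
        if Rm.shape!=(3,3): Rm=R.from_euler('xyz',Rm).as_matrix()
        W=P@Rm.T+np.array(p["position"])
    else:
        H=np.array(p["hand_eye"]); s=p["st"]
        T=P@H[:3,:3].T+H[:3,3]
        W=T@R.from_euler('xyz',s["tool_rot"]).as_matrix().T+np.array(s["eef_pos"])
    W[z==0]=np.nan
    return W
def shot(n):
    s=status.read_state(); p=get_image(n); p["st"]=s; return p
def save(p,f): cv2.imwrite("pics/"+f,cv2.cvtColor(p["color"],cv2.COLOR_RGB2BGR))
E
python3 - <<'E'
from h import *
print(status.read_state())
for n in("scene","side"):
    p=shot(n); save(p,n+"0.png"); W=cloud(p); np.savez(n+"0.npz",W=W,c=p["color"])
    print(n,{k:p[k] for k in p if k not in("color","z_map","st")})
    for k in("knife","board","tin","lid","can0","can1","tape","cutter"):
        for b in models.boxes_of(p,k)[:4]:
            l,t,r,bb=map(int,b["rect"]); m=np.nanmedian(W[t:bb+1,l:r+1].reshape(-1,3),0)
            print(k,round(b["score"],2),[l,t,r,bb],m.round())
im=np.vstack([cv2.imread("pics/scene0.png"),cv2.imread("pics/side0.png")])
E
```

```text
{'clock': 0.0, 'qpos': array([-1.19985348,  0.62936447,  0.03847991,  1.51840832, -0.02701352,
        0.99629384, -0.02002311]), 'qd': array([ 9.06204827e-04,  2.82243124e-04,  7.46845056e-04,  9.47872151e-04,
       -1.20182526e-03,  2.43141068e-04,  3.55863528e-05]), 'tau': array([-8.42921290e-04, -5.63390493e+01,  1.22594923e+00, -1.93448353e+01,
        1.10117916e-02,  1.05628849e-02, -8.98857735e-07]), 'eef_pos': array([274.63823421, 588.35259131, 201.465067  ]), 'tool_rot': array([-3.13963817e+00,  3.86756712e-05,  2.70478775e+00]), 'force': array([ 0.77564143, -0.40271457, -0.28977511]), 'torque': array([ 0.01113768, -0.05292967,  0.03665541]), 'gripper_force': 0.0, 'width': 85.22274968528565}
scene {'fx': 408.9315517595435, 'fy': 408.9315517595435, 'cx': 280.39448611888406, 'cy': 208.39626188156774, 'position': array([939.06755873, 773.10164307, 887.75541614]), 'rotation': array([ 8.08873324e-01, -1.90506536e-03,  2.59017067e+00]), 'shot': 1}
knife 0.94 [404, 256, 456, 266] [216. 383.  10.]
knife 0.85 [284, 147, 304, 179] [ 291. -180.    2.]
knife 0.82 [358, 213, 380, 247] 
[... 893 characters left out ...]
ray([ 0.84893078, -0.00706004, -0.24367943]), 'shot': 2}
knife 0.97 [184, 283, 246, 348] [ 296. -175.   -0.]
knife 0.72 [153, 176, 195, 188] [221. 384.   1.]
knife 0.6 [179, 198, 217, 228] [286. 204.  -0.]
knife 0.57 [251, 176, 282, 212] [511. 243.   3.]
board 0.58 [231, 169, 314, 236] [522. 203.   2.]
board 0.38 [273, 237, 365, 299] [ 558. -149.   89.]
tin 0.61 [272, 239, 369, 327] [ 552. -191.   60.]
lid 0.69 [275, 238, 363, 298] [ 557. -151.   90.]
can0 0.65 [316, 131, 341, 186] [725. 252.  92.]
can1 0.65 [316, 131, 341, 186] [725. 252.  92.]
tape 0.86 [340, 205, 375, 229] [759.  71.   9.]
tape 0.24 [306, 113, 325, 172] [706. 360.  97.]
cutter 0.67 [267, 383, 329, 420] [ 433. -411.    0.]
```

View pics/scene0.png

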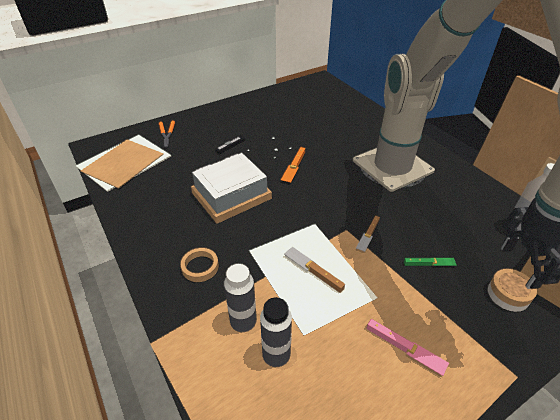

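View pics/side0.png

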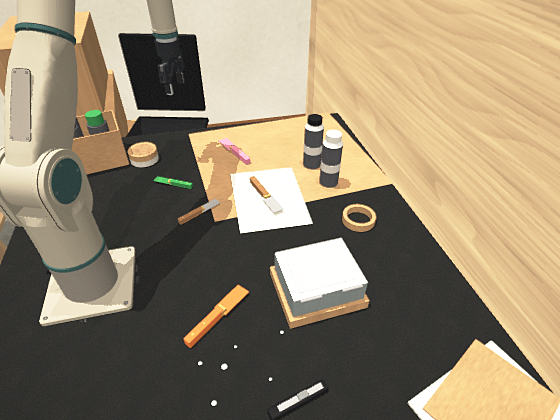

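```bash
python3 - <<'E'
from h import *
ims=[]
for n,kb,lb in(("scene",(280,242,350,296),(185,145,280,230)),("side",(245,170,290,218),(265,230,375,335))):
    d=np.load(n+"0.npz"); W,c=d["W"],d["c"]; hsv=cv2.cvtColor(c,cv2.COLOR_RGB2HSV)
    l,t,r,b=lb; w=W[t:b,l:r].reshape(-1,3)
    top=w[(w[:,2]>80)&(w[:,2]<110)]; zt=np.median(top[:,2]); top=top[abs(top[:,2]-zt)<5]
    rc=cv2.minAreaRect(top[:,:2].astype(np.float32)); print(n,"lid top z",zt,rc,cv2.boxPoints(rc).round(1).tolist())
    pz=w[(w[:,2]>10)&(w[:,2]<45)]; print("z hist",np.histogram(w[:,2][np.isfinite(w[:,2])],np.arange(-5,105,5)))
    l,t,r,b=kb; w=W[t:b,l:r].reshape(-1,3); h=hsv[t:b,l:r].reshape(-1,3)
    m=(h[:,1]>110)&(w[:,2]>8)&(w[:,2]<40); H=w[m]
    rc=cv2.minAreaRect(H[:,:2].astype(np.float32)); print("handle",m.sum(),rc,H.mean(0),np.percentile(H[:,2],[5,50,95]))
    a=w[(w[:,2]>7)&(w[:,2]<40)]; mu=a[:,:2].mean(0); v=np.linalg.svd(a[:,:2]-mu,full_matrices=False)[2][0]
    s=(a[:,:2]-mu)@v; print("axis",v,np.arctan2(v[1],v[0]),"ends",mu+v*s.min(),mu+v*s.max())
    bl=w[(h[:,1]<70)&(w[:,2]>7)&(w[:,2]<40)]; print("blade",len(bl),bl.mean(0) if len(bl) else 0)
    l,t,r,b=lb; ims.append(cv2.resize(cv2.cvtColor(c[t:b,l:r],cv2.COLOR_RGB2BGR),(400,400),interpolation=cv2.INTER_CUBIC))
cv2.imwrite("pics/c.png",np.hstack(ims))
d=np.load("scene0.npz");W=d["W"].reshape(-1,3);c=d["c"].reshape(-1,3).astype(int)
m=(c.min(1)>170)&(abs(W[:,2]-3)<6)&(W[:,0]>350)&(W[:,0]<720)&(W[:,1]>50)&(W[:,1]<480)
print("board",cv2.minAreaRect(W[m][:,:2].astype(np.float32)))
E
```

```text
scene lid top z 91.37425755635968 ((554.59521484375, -154.3359375), (181.89077758789062, 158.2351531982422), 3.4194583892822266) [[459.1000061035156, -80.80000305175781], [468.5, -238.6999969482422], [650.0999755859375, -227.89999389648438], [640.7000122070312, -69.9000015258789]]
z hist (array([2013, 2361,  127,  127,  116,   98,  299,  138,   88,   84,   93,
         93,   78,   99,   75,   91,   95,   78,  412, 1432,   28]), array([ -5,   0,   5,  10,  15,  20,  25,  30,  35,  40,  45,  50,  55,
        60,  65,  70,  75,  80,  85,  90,  95, 100]))
handle 404 ((496.0892028808594, 276.2814636230469), (20.76081657409668, 116.52729034423828), 14.586825370788574) [497.64055696 280.52337085  24.06477374] [12.2892639  26.27541602 29.76995707]
axis [-0.23606454  0.97173738] 1.8091102557907774 ends [533.29173826 129.92413718] [481.95369724 341.252329  ]
blade 362 [515.84407062 197.61092535  15.05462252]
side lid top z 90.34034143078111 ((554.8358154296875, -157.37664794921875), (180.85618591308594, 159.27801513671875), 3.136227607727051) [[460.20001220703125, -82.80000305175781], [468.8999938964844, -241.8000030517578], [649.5, -231.89999389648438], [640.7999877929688, -72.9000015258789]]
z hist (array([3753, 1615,  120,  117,  108,  142,  600,  133,  106,  111,  115,
        107,  115,  120,  113,  108,   74,   80, 1538, 2309,    0]), array([ -5,   0,   5,  10,  15,  20,  25,  30,  35,  40,  45,  50,  55,
        60,  65,  70,  75,  80,  85,  90,  95, 100]))
handle 167 ((493.7809143066406, 270.4741516113281), (21.330005645751953, 114.28437042236328), 15.077998161315918) [492.2683588  266.21223437  23.97449054] [15.37092077 24.90035606 28.06931586]
axis [ 0.28153616 -0.95955062] -1.2854016797525394 ends [475.67074593 327.7377212 ] [528.88370623 146.37370179]
blade 210 [516.74491039 192.7671251   15.11018558]
board ((515.1507568359375, 236.91122436523438), (305.3463134765625, 221.3828887939453), 87.18487548828125)
```

View pics/c.png

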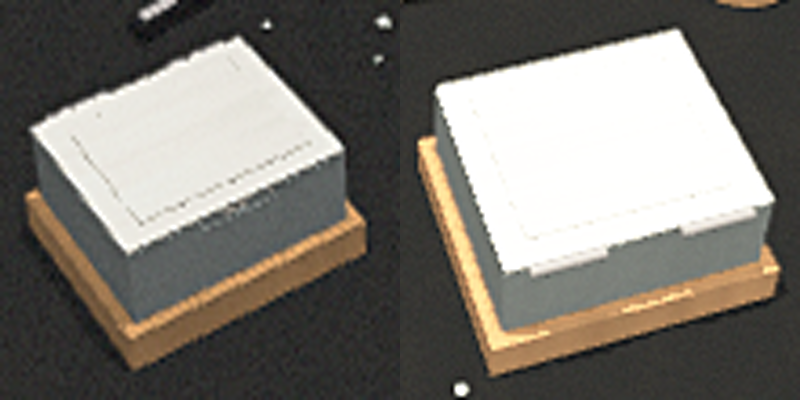

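The scene crop (left) shows the notch in the face towards +y, at about (235,210). The side crop (right) shows two hinges on the −y face, so the tin's front faces +y. The knife lies on the board with its blade towards −y. I'm moving over it to measure with the wrist camera.

```bash
python3 -m handwheel '[{"delta_pos":[2.1,-3.3,0.5],"yaw":-0.087},{"delta_pos":[2.1,-3.3,0.5],"yaw":-0.087},{"delta_pos":[2.1,-3.3,0.5],"yaw":-0.087},{"delta_pos":[2.1,-3.3,0.5],"yaw":-0.087},{"delta_pos":[2.1,-3.3,0.5],"yaw":-0.087},{"delta_pos":[2.1,-3.3,0.5],"yaw":-0.087},{"delta_pos":[2.1,-3.3,0.5],"yaw":-0.087},{"delta_pos":[2.1,-3.3,0.5],"yaw":-0.087},{"delta_pos":[2.1,-3.3,0.5],"yaw":-0.087},{"delta_pos":[2.1,-3.3,0.5],"yaw":-0.087}]' 1
cat > k.py <<'E'
from h import *
import sys
p=shot("wrist"); p=shot("wrist"); save(p,sys.argv[1]); W=cloud(p); np.savez("w.npz",W=W,c=p["color"])
print(p["st"]["clock"],p["st"]["eef_pos"].round(1),p["st"]["tool_rot"].round(3)); print(np.array(p["hand_eye"]).round(2))
hsv=cv2.cvtColor(p["color"],cv2.COLOR_RGB2HSV)
for b in models.boxes_of(p,"knife")[:3]:
    l,t,r,bb=map(int,b["rect"]); print(b["score"],[l,t,r,bb])
    w=W[t:bb+1,l:r+1].reshape(-1,3); h=hsv[t:bb+1,l:r+1].reshape(-1,3)
    for nm,m in(("handle",(h[:,1]>110)&(w[:,2]>20)&(w[:,2]<35)),("blade",(h[:,1]<90)&(w[:,2]>10)&(w[:,2]<20))):
        if m.sum()>50:
            q=w[m]; rc=cv2.minAreaRect(q[:,:2].astype(np.float32)); print(nm,m.sum(),rc,np.percentile(q[:,2],[10,50,90]).round(1),q.mean(0).round(1))
E
python3 k.py w1.png
```

```text
clock: 1.73
eef_pos: [485.7, 257.4, 253.0]
tool_rot: [3.141, -0.0, 1.831]
force: [0.9, -0.4, 0.2]
width: 85.5
gripper_force: 0.0
1.7833 [491.9 247.8 254.5] [3.136 0.007 1.815]
[[  -0.      0.95    0.31   78.48]
 [   1.      0.      0.     -0.24]
 [   0.      0.31   -0.95 -171.66]
 [   0.      0.      0.      1.  ]]
0.84 [276, 110, 297, 244]
handle 1302 ((495.9832763671875, 271.0228576660156), (20.46323585510254, 114.33583068847656), 14.705381393432617) [25.2 26.8 27.9] [495.  273.   26.6]
blade 1076 ((517.8589477539062, 188.48648071289062), (30.64567756652832, 87.49955749511719), 14.099380493164062) [14.9 15.9 16.9] [519.2 182.7  15.9]
0.81 [73, 135, 180, 181]
blade 427 ((325.1674499511719, 231.29690551757812), (64.89842987060547, 27.047340393066406), 29.628034591674805) [10.1 10.5 11.3] [326.8 232.6  10.6]
0.71 [307, 0, 327, 17]
```

View pics/w1.png

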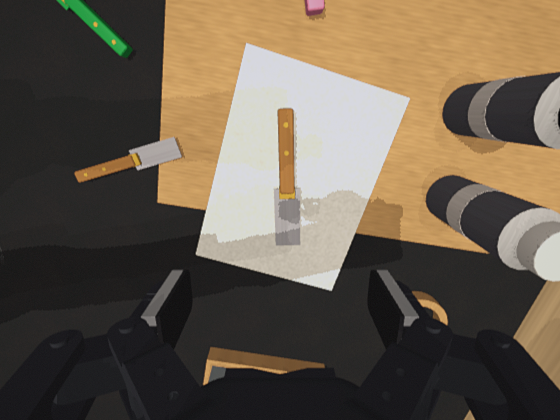

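The wrist view shows the knife upright in the image at about (287,175), blade pointing towards the gripper. The arm was still settling, so I'm taking one settled reading and checking the tin's front edge as well.

```bash
python3 k.py w2.png; python3 - <<'E'
from h import *
d=np.load("w.npz");W=d["W"].reshape(-1,3);c=d["c"].reshape(-1,3).astype(int)
m=(c.min(1)>120)&(abs(W[:,2]-3)<4)&(W[:,0]>350)&(W[:,0]<680)&(W[:,1]>50)&(W[:,1]<480)
rc=cv2.minAreaRect(W[m][:,:2].astype(np.float32)); print("board",rc,np.median(W[m][:,2]),cv2.boxPoints(rc).round())
E
```

```text
1.9333 [485.6 258.1 252.7] [ 3.141 -0.     1.832]
[[  -0.      0.95    0.31   78.48]
 [   1.      0.      0.     -0.27]
 [   0.      0.31   -0.95 -171.67]
 [   0.      0.      0.      1.  ]]
0.94 [310, 0, 330, 30]
handle 61 ((482.9272155761719, 450.4609680175781), (19.996261596679688, 24.334585189819336), 21.708160400390625) [20.5 22.4 24.5] [479.8 450.1  22.6]
0.71 [277, 117, 302, 255]
handle 1290 ((495.37823486328125, 271.42095947265625), (20.517154693603516, 116.21249389648438), 15.326498031616211) [25.1 26.7 27.9] [494.6 274.1  26.6]
blade 1254 ((505.4376525878906, 238.08766174316406), (35.72427749633789, 189.8195343017578), 14.809004783630371) [14.9 15.9 17. ] [519.2 184.9  15.9]
0.61 [58, 0, 139, 66]
board ((489.8265686035156, 236.16021728515625), (303.4935302734375, 277.30023193359375), 87.01065063476562) 2.9083999868151693 [[343.  92.]
 [620.  77.]
 [636. 380.]
 [359. 395.]]
```

```bash
python3 -m handwheel '[{"delta_pos":[0.9,-0.65,-2.5],"yaw":0},{"delta_pos":[0.9,-0.65,-3],"yaw":0},{"delta_pos":[0,0,-3],"yaw":0},{"delta_pos":[0,0,-3],"yaw":0},{"delta_pos":[0,0,-3],"yaw":0},{"delta_pos":[0,0,-3],"yaw":0},{"delta_pos":[0,0,-2.5],"yaw":0},{"delta_pos":[0,0,-1.5],"yaw":0},{"delta_pos":[0,0,0],"yaw":0},{"delta_pos":[0,0,0],"yaw":0}]' 1
```

```text
clock: 2.87
eef_pos: [501.7, 247.3, 36.7]
tool_rot: [-3.139, -0.0, 1.837]
force: [0.2, 0.2, 0.2]
width: 85.6
gripper_force: 0.0
```

```bash
python3 -m handwheel '[{"delta_pos":[0.2,-0.2,-1.5],"yaw":-0.004},{"delta_pos":[0,0,-1],"yaw":0},{"delta_pos":[0,0,-0.6],"yaw":0},{"delta_pos":[0,0,0],"yaw":0},{"delta_pos":[0,0,0],"yaw":0}]' 1; python3 -m handwheel '[{"delta_pos":[0,0,0],"yaw":0},{"delta_pos":[0,0,0],"yaw":0},{"delta_pos":[0,0,0],"yaw":0},{"delta_pos":[0,0,0],"yaw":0},{"delta_pos":[0,0,0],"yaw":0},{"delta_pos":[0,0,0],"yaw":0},{"delta_pos":[0,0,0],"yaw":0},{"delta_pos":[0,0,0],"yaw":0}]' -1
```

```text
clock: 3.28
eef_pos: [504.9, 244.3, 6.7]
tool_rot: [3.142, -0.0, 1.831]
force: [0.5, 0.3, 0.4]
width: 85.5
gripper_force: 0.0
clock: 3.95
eef_pos: [504.9, 244.0, 6.4]
tool_rot: [-3.142, -0.0, 1.831]
force: [-1.6, -0.6, 0.3]
width: 0.2
gripper_force: 0.0
```

The fingers shut on nothing, so I'm looking before moving.

```bash
python3 - <<'E'
from h import *
ims=[]
for n,(l,t,r,b) in(("scene",(230,180,390,320)),("side",(210,130,330,250))):
    p=shot(n); ims.append(cv2.resize(cv2.cvtColor(p["color"][t:b,l:r],cv2.COLOR_RGB2BGR),(400,400),interpolation=cv2.INTER_CUBIC))
cv2.imwrite("pics/c2.png",np.hstack(ims)); s=status.read_state(); print(s)
E
```

```text
{'clock': 4.05, 'qpos': array([-0.61240425,  0.79785874,  0.17564406,  1.91408253, -0.28928676,
        0.45394237,  0.03218717]), 'qd': array([ 0.00137105, -0.00103754, -0.00038178, -0.00023305,  0.0001959 ,
       -0.00092461, -0.00142768]), 'tau': array([-1.92914806e-03, -5.43011498e+01,  3.56443137e+00, -9.69921738e+00,
        5.87548711e-03,  1.87279133e-03, -5.94011522e-05]), 'eef_pos': array([504.96680125, 243.9550587 ,   6.37760109]), 'tool_rot': array([-3.14156003e+00,  5.27348369e-06,  1.83071935e+00]), 'force': array([-0.1666452 ,  0.06213589,  0.49671836]), 'torque': array([-0.04957865, -0.03420572, -0.02020245]), 'gripper_force': 0.0, 'width': 0.1132104858191717}
```

View pics/c2.png

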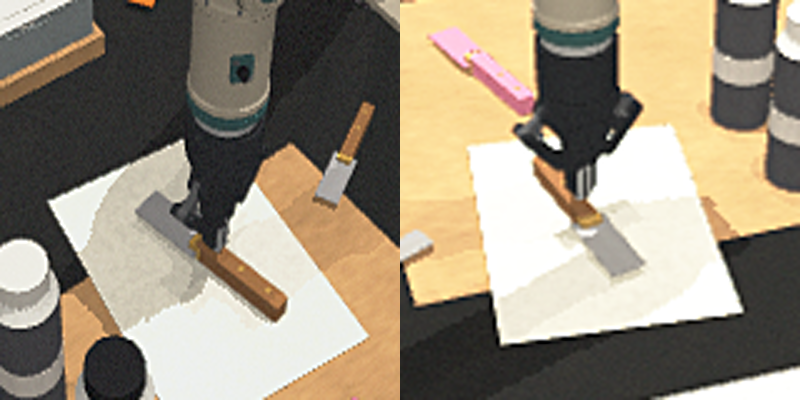

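```bash
python3 - <<'E'
from h import *
for n,(l,t,r,b) in(("scene",(290,235,345,285)),("side",(245,165,290,215))):
    p=shot(n); W=cloud(p); Rm=R.from_euler('xyz',p["rotation"]).as_matrix()
    def pr(X):
        q=Rm.T@(np.array(X)-p["position"]); return (p["cx"]-p["fx"]*q[0]/q[2], p["cy"]+p["fy"]*q[1]/q[2])
    print(n,"TCP",pr([505,244,6.4]),"TCP+20",pr([505,244,26.4]),"tip",pr([529.6,146,15]),"butt",pr([481.1,330,15]))
    w=W[t:b,l:r].reshape(-1,3); c=p["color"][t:b,l:r].reshape(-1,3).astype(int)
    d=(c.max(1)<90)&np.isfinite(w[:,0])&(abs(w[:,0]-505)<60)&(abs(w[:,1]-244)<60)
    q=w[d]; 
    for z0 in range(0,100,10):
        k=q[(q[:,2]>=z0)&(q[:,2]<z0+10)]
        if len(k): print(z0,len(k),k.mean(0).round(0),k.std(0).round(0))
    cv2.imwrite("pics/%s_d.png"%n,p["color"][:,:,::-1])
p=shot("wrist"); save(p,"w3.png")
E
```

```text
scene TCP (np.float64(314.197055192755), np.float64(271.53421913962575)) TCP+20 (np.float64(314.6414071511946), np.float64(266.8852929920127)) tip (np.float64(287.0335613363928), np.float64(249.37429308084396)) butt (np.float64(341.29884588514545), np.float64(288.47833953528016))
20 1 [509. 265.  26.] [0. 0. 0.]
30 1 [510. 243.  32.] [0. 0. 0.]
40 10 [513. 250.  46.] [5. 5. 2.]
50 15 [512. 254.  55.] [6. 3. 3.]
60 7 [509. 255.  66.] [6. 1. 2.]
70 8 [505. 256.  74.] [7. 2. 4.]
80 41 [510. 255.  86.] [14.  7.  3.]
90 47 [512. 255.  95.] [22.  8.  3.]
side TCP (np.float64(264.3370305874191), np.float64(194.67896442277183)) TCP+20 (np.float64(264.2052151373551), np.float64(189.87951663484216)) tip (np.float64(278.74758164878557), np.float64(210.7977558198333)) butt (np.float64(252.14359805835988), np.float64(178.31486928230464))
40 9 [501. 237.  46.] [7. 4. 3.]
50 11 [501. 237.  55.] [9. 3. 3.]
60 12 [499. 237.  64.] [9. 4. 2.]
70 16 [499. 233.  76.] [8. 3. 3.]
80 57 [505. 236.  86.] [18.  7.  3.]
90 46 [511. 239.  94.] [25. 12.  3.]
```

View pics/w3.png

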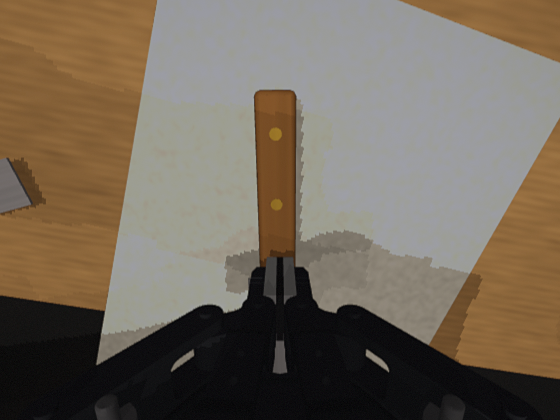

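The fingertips appear to be above the handle, at wrist pixel (281,262). I'm measuring where they really are in the tool frame.

```bash
python3 - <<'E'
from h import *
p=shot("wrist"); W=cloud(p); s=p["st"]; Rt=R.from_euler('xyz',s["tool_rot"]).as_matrix()
T=(W-s["eef_pos"])@Rt
for v in range(90,345,12): print(v,[ (T[v,u].round(0).tolist(), p["color"][v,u].tolist()) for u in (268,280)])
print(s["eef_pos"],s["width"])
E
python3 - <<'E'
import sys; sys.path.insert(0,'.')
from h import *
d=cv2.imread('pics/side_d.png')[150:215,235:300]; 
p=shot("side"); W=cloud(p)
for v in range(178,202,2): print(v,W[v,262].round(0),W[v,265].round(0),W[v,268].round(0),p["color"][v,265])
E
```

```text
90 [([88.0, -6.0, -20.0], [98, 72, 50]), ([88.0, -0.0, -20.0], [90, 60, 36])]
102 [([83.0, -6.0, -21.0], [130, 84, 41]), ([83.0, -0.0, -21.0], [126, 82, 41])]
114 [([77.0, -6.0, -21.0], [118, 75, 38]), ([77.0, -0.0, -21.0], [114, 73, 36])]
126 [([72.0, -6.0, -22.0], [119, 77, 40]), ([72.0, -0.0, -20.0], [114, 74, 36])]
138 [([66.0, -6.0, -21.0], [118, 76, 39]), ([66.0, -0.0, -21.0], [124, 84, 35])]
150 [([61.0, -6.0, -20.0], [118, 76, 37]), ([61.0, -0.0, -20.0], [112, 73, 35])]
162 [([55.0, -6.0, -19.0], [117, 75, 36]), ([55.0, -0.0, -20.0], [112, 71, 33])]
174 [([49.0, -6.0, -21.0], [117, 76, 38]), ([49.0, -0.0, -20.0], [112, 72, 34])]
186 [([43.0, -6.0, -21.0], [116, 75, 38]), ([43.0, -0.0, -22.0], [112, 71, 35])]
198 [([37.0, -6.0, -21.0], [116, 75, 37]), ([36.0, -0.0, -20.0], [109, 69, 35])]
210 [([30.0, -6.0, -21.0], [115, 73, 37]), ([30.0, -0.0, -21.0], [111, 71, 36])]
222 [([24.0, -6.0, -21.0], [115, 75, 38]), ([24.0, -0.0, -21.0], [112, 72, 35])]
234 [([17.0, -6.0, -21.0], [107, 68, 32]), ([17.0, -0.0, -22.0], [112, 72, 35])]
246 [([10.0, -7.0, -21.0], [106, 67, 33]), ([10.0,
[... 823 characters left out ...]
 240.  67.] [93 90 88]
182 [497. 234.  67.] [506. 235.  65.] [518. 242.  57.] [56 56 55]
184 [497. 236.  58.] [506. 233.  58.] [517. 242.  50.] [56 55 52]
186 [497. 238.  49.] [505. 230.  53.] [528. 291.   3.] [52 51 48]
188 [496. 234.  43.] [506. 234.  42.] [526. 284.  -0.] [58 56 54]
190 [498. 246.  26.] [507. 241.  28.] [523. 270.   2.] [125  78  41]
192 [496. 236.  26.] [505. 234.  25.] [520. 259.   3.] [135  96  61]
194 [495. 230.  22.] [503. 223.  26.] [513. 224.  23.] [150 106  68]
196 [495. 230.  14.] [503. 221.  19.] [511. 217.  21.] [216 169  91]
198 [492. 218.  16.] [501. 215.  17.] [510. 211.  17.] [174 150 113]
200 [493. 224.   2.] [500. 208.  14.] [508. 203.  17.] [239 235 230]
```

```bash
python3 - <<'E'
from h import *
p=shot("wrist"); W=cloud(p); s=p["st"]; Rt=R.from_euler('xyz',s["tool_rot"]).as_matrix()
T=(W-s["eef_pos"])@Rt
for v in range(244,264): print(v,[ (T[v,u].round(1).tolist(), p["color"][v,u].tolist()) for u in (270,275,288)])
E
```

```text
244 [([11.0, -5.5, -20.8], [106, 67, 32]), ([10.8, -2.8, -20.5], [107, 68, 31]), ([11.3, 4.1, -21.6], [106, 66, 30])]
245 [([10.3, -5.5, -20.5], [106, 68, 33]), ([10.3, -2.8, -20.6], [107, 68, 34]), ([10.4, 4.2, -20.9], [106, 67, 33])]
246 [([9.7, -5.5, -20.7], [107, 68, 34]), ([9.8, -2.8, -20.7], [106, 68, 32]), ([10.0, 4.2, -21.2], [106, 68, 34])]
247 [([8.9, -5.5, -20.1], [106, 67, 34]), ([8.8, -2.8, -19.9], [107, 69, 32]), ([9.6, 4.2, -21.5], [105, 68, 32])]
248 [([9.0, -5.5, -21.7], [106, 67, 32]), ([8.3, -2.8, -20.2], [107, 69, 33]), ([8.4, 4.2, -20.4], [106, 67, 34])]
249 [([7.7, -5.5, -20.0], [106, 68, 34]), ([7.8, -2.8, -20.4], [107, 69, 33]), ([8.2, 4.2, -21.1], [107, 68, 34])]
250 [([7.2, -5.5, -20.2], [91, 56, 28]), ([7.2, -2.8, -20.3], [92, 59, 27]), ([7.7, 4.2, -21.3], [92, 59, 28])]
251 [([6.6, -5.5, -20.3], [74, 45, 22]), ([6.7, -2.8, -20.5], [72, 44, 19]), ([6.4, 4.2, -19.9], [72, 45, 23])]
252 [([6.0, -5.5, -20.3], [74, 46, 22]), ([6.1, -2.8, -20.4], [72, 45, 23]), ([5.6, 4.2, -19.5], [72, 44, 22])]
253 [([5.4, -5.5, -20.3], [74, 45, 22]), ([5.5, -2.8, -20.5], [73, 
[... 470 characters left out ...]
 -33.2], [63, 56, 52])]
258 [([9.7, -5.1, -34.7], [65, 64, 64]), ([9.8, -2.6, -34.9], [67, 66, 65]), ([9.6, 3.8, -34.5], [66, 65, 64])]
259 [([10.0, -5.0, -36.5], [67, 66, 65]), ([9.7, -2.6, -35.9], [69, 68, 67]), ([9.5, 3.8, -35.4], [67, 67, 65])]
260 [([9.6, -5.0, -36.8], [67, 65, 64]), ([9.7, -2.6, -36.9], [69, 68, 65]), ([9.8, 3.8, -37.0], [67, 67, 65])]
261 [([10.0, -5.0, -38.5], [68, 65, 64]), ([9.5, -2.6, -37.6], [69, 67, 65]), ([10.0, 3.7, -38.6], [69, 66, 65])]
262 [([9.8, -4.9, -39.2], [65, 65, 63]), ([10.0, -2.5, -39.6], [70, 68, 67]), ([9.8, 3.7, -39.3], [67, 66, 63])]
263 [([10.1, -4.9, -40.9], [67, 66, 64]), ([9.2, -2.5, -39.0], [69, 68, 67]), ([9.2, 3.7, -39.0], [67, 65, 64])]
```

The shut finger ends sit about 33 mm short of the reported TCP, which is why they closed above the handle. I'll open, descend by that amount while watching the force, and grip again.

```bash
python3 -m handwheel '[{"delta_pos":[0,0,0],"yaw":0},{"delta_pos":[0,0,0],"yaw":0},{"delta_pos":[0,0,0],"yaw":0},{"delta_pos":[0,0,0],"yaw":0},{"delta_pos":[0,0,0],"yaw":0},{"delta_pos":[0,0,0],"yaw":0}]' 1; python3 -m handwheel '[{"delta_pos":[0,0,-0.8],"yaw":0},{"delta_pos":[0,0,-0.8],"yaw":0},{"delta_pos":[0,0,-0.8],"yaw":0},{"delta_pos":[0,0,-0.8],"yaw":0},{"delta_pos":[0,0,0],"yaw":0},{"delta_pos":[0,0,0],"yaw":0}]'; python3 -m handwheel '[{"delta_pos":[0,0,0],"yaw":0},{"delta_pos":[0,0,0],"yaw":0},{"delta_pos":[0,0,0],"yaw":0},{"delta_pos":[0,0,0],"yaw":0},{"delta_pos":[0,0,0],"yaw":0},{"delta_pos":[0,0,0],"yaw":0},{"delta_pos":[0,0,0],"yaw":0}]' -1
```

```text
clock: 4.85
eef_pos: [504.9, 244.0, 6.4]
tool_rot: [-3.142, -0.0, 1.831]
force: [-0.8, 0.2, 0.0]
width: 72.4
gripper_force: 0.0
clock: 5.35
eef_pos: [504.4, 243.6, -26.5]
tool_rot: [-3.14, 0.0, 1.831]
force: [0.2, -0.2, 0.5]
width: 85.3
gripper_force: 0.0
clock: 5.93
eef_pos: [505.1, 244.1, -25.2]
tool_rot: [3.141, -0.0, 1.831]
force: [-1.0, 0.5, 3.7]
width: 18.9
gripper_force: 59.4
```

```bash
python3 -m handwheel '[{"delta_pos":[0,0,1],"yaw":0},{"delta_pos":[0,0,2.5],"yaw":0},{"delta_pos":[0,0,2.5],"yaw":0},{"delta_pos":[0.6,-2.5,2],"yaw":-0.034},{"delta_pos":[0.6,-2.8,0.5],"yaw":-0.034},{"delta_pos":[0.6,-2.8,0],"yaw":-0.034},{"delta_pos":[0.6,-2.8,0],"yaw":-0.034},{"delta_pos":[0.6,-2.6,0],"yaw":-0.034},{"delta_pos":[0.6,-2.5,0],"yaw":-0.034},{"delta_pos":[0,0,0],"yaw":0}]' -1
cat > m.py <<'E'
from h import *
import sys
s=status.read_state(); print(s["clock"],s["eef_pos"].round(1),s["tool_rot"].round(3),s["width"],s["force"].round(1))
u=np.array([0.057,-0.998]); n=np.array([0.998,0.057]); c0=np.array([550.3,-77.])
for nm in("scene","side"):
    p=shot(nm); W=cloud(p); w=W.reshape(-1,3); C=p["color"].reshape(-1,3).astype(int)
    save(p,nm+sys.argv[1]+".png")
    a=(w[:,:2]-c0)@u; b=(w[:,:2]-c0)@n
    ring=(abs(w[:,2])<12)&(abs(b)<200)&(a>-80)&(a<230)&((abs(b)>115)|(a<-40)|(a>190))
    lid=(abs(w[:,2]-91)<6)&(abs(b)<75)&(a>10)&(a<135)
    f=(w[:,2]>40)&(w[:,2]<76)&(abs(b)<75)&(abs(a)<15)
    notch=(w[:,2]>78)&(w[:,2]<87)&(abs(b)<75)&(abs(a)<12)
    print(nm,"table",np.median(w[ring,2]).round(2),"lid",np.median(w[lid,2]).round(2),"front a",f.sum(),np.median(a[f]).round(2))
    e=(abs(w[:,2]-91)<6)&(abs(a)<12)&(abs(b)<75); print("lid front extent",np.percentile(a[e],[1,3,10]).round(1),"side b",np.percentile(b[(abs(w[:,2]-91)<5)&(a>10)&(a<135)&(abs(b)<110)],[0.5,99.5]).round(1))
    # knife: bright blade / brown handle in the air near tool
    t=s["eef_pos"]; al=(w[:,:2]-t[:2])@u; bl=(w[:,:2]-t[:2])@n; dz=w[:,2]-t[2]
    k=(al>30)&(al<130)&(abs(bl)<25)&(dz>25)&(dz<55)
    if k.sum()>5:
        print("blade",k.sum(),"al",np.percentile(al[k],[2,98]).round(1),"bl",np.percentile(bl[k],[2,50,98]).round(1),"dz",np.percentile(dz[k],[5,50,95]).round(1),"slope",np.polyfit(al[k],dz[k],1).round(3))
E
python3 m.py 3
```

```text
clock: 6.77
eef_pos: [542.5, 76.4, 60.3]
tool_rot: [3.14, 0.005, 1.617]
force: [0.4, -0.9, -1.6]
width: 19.0
gripper_force: 58.7
6.7667 [542.5  76.4  60.3] [3.14  0.005 1.617] 19.005082850324982 [ 0.4 -0.9 -1.6]
scene table 0.18 lid 91.86 front a 319 1.81
lid front extent [-1.2 -0.9  0.5] side b [-87.9  90.1]
blade 35 al [49.  98.3] bl [-12.9  -2.5  12.7] dz [38.6 42.2 43.8] slope [7.0000e-03 4.1079e+01]
side table -0.84 lid 90.75 front a 0 nan
lid front extent [1.9 2.8 3.6] side b [-89.6  88.5]
blade 228 al [31.6 95.1] bl [-19.6  -2.   15.3] dz [38.2 40.2 42.4] slope [-7.0000e-03  4.0739e+01]
  return _methods._mean(a, axis=axis, dtype=dtype,
  ret = ret.dtype.type(ret / rcount)
```

```bash
python3 -m handwheel '[{"delta_pos":[0,0,-0.9],"yaw":0},{"delta_pos":[0,0,-0.8],"yaw":0},{"delta_pos":[0,0,0],"yaw":0},{"delta_pos":[0,0,0],"yaw":0},{"delta_pos":[0,0,0],"yaw":0}]' -1; python3 m.py 4 2>/dev/null; python3 - <<'E'
import cv2
a=cv2.imread('pics/scene4.png')[140:240,190:310]; cv2.imwrite('pics/c4.png',cv2.resize(a,(720,600),interpolation=cv2.INTER_CUBIC))
E
```

```text
clock: 7.28
eef_pos: [540.6, 84.7, 42.1]
tool_rot: [-3.141, -0.0, 1.628]
force: [0.0, 0.1, -1.5]
width: 18.9
gripper_force: 58.6
7.2833 [540.6  84.7  42.1] [-3.141 -0.     1.628] 18.93718968986162 [ 0.   0.1 -1.5]
scene table 0.2 lid 91.77 front a 348 1.8
lid front extent [-0.8  0.   1.1] side b [-87.2  90.5]
blade 43 al [45.1 98.5] bl [-11.7   0.1  17.7] dz [39.9 41.5 43.4] slope [-2.5000e-02  4.3385e+01]
side table -0.85 lid 90.82 front a 0 nan
lid front extent [2.8 3.  4. ] side b [-89.7  88.6]
blade 237 al [31.7 99.3] bl [-17.8  -1.1  16.9] dz [38.2 40.5 42.9] slope [6.0000e-03 4.0097e+01]
```

View pics/c4.png

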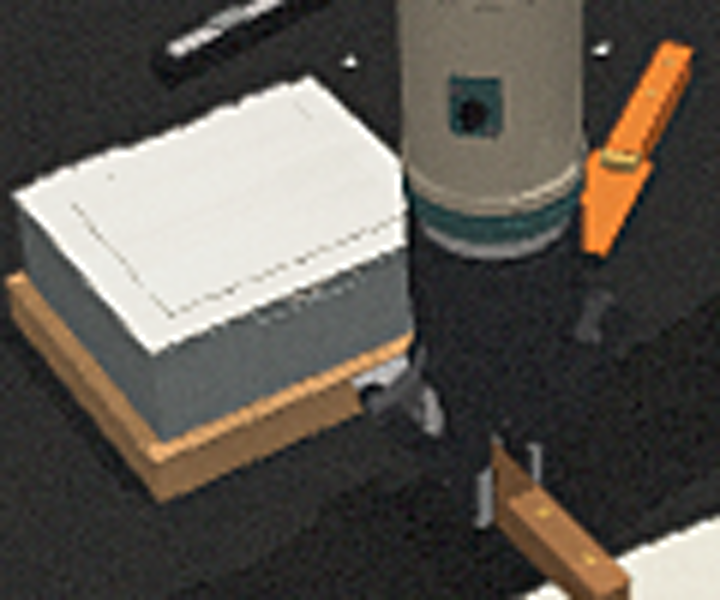

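```bash
python3 -m handwheel '[{"delta_pos":[0.06,-1,0.1],"yaw":0},{"delta_pos":[0.12,-2,0],"yaw":0},{"delta_pos":[0.12,-2,0],"yaw":0},{"delta_pos":[0.03,-0.6,0],"yaw":0},{"delta_pos":[0.03,-0.5,0],"yaw":0},{"delta_pos":[0.03,-0.5,0],"yaw":0},{"delta_pos":[0.03,-0.5,0],"yaw":0},{"delta_pos":[0,0,0],"yaw":0},{"delta_pos":[0,0,0],"yaw":0}]' -1; python3 -m handwheel '[{"delta_pos":[0.03,-0.5,0],"yaw":0},{"delta_pos":[0.03,-0.5,0],"yaw":0},{"delta_pos":[0,0,0],"yaw":0},{"delta_pos":[0,0,0],"yaw":0}]' -1; 
```

```text
clock: 8.13
eef_pos: [545.1, 13.4, 43.4]
tool_rot: [-3.142, -0.0, 1.627]
force: [1.5, -0.2, -1.2]
width: 18.7
gripper_force: 58.6
clock: 8.47
eef_pos: [545.8, 2.6, 43.4]
tool_rot: [3.142, 0.0, 1.626]
force: [-0.2, 0.7, -1.0]
width: 18.9
gripper_force: 58.7
```

```bash
python3 -m handwheel '[{"delta_pos":[0,0,0.3],"yaw":0},{"delta_pos":[0,0,0.5],"yaw":0},{"delta_pos":[0,-0.04,0.54],"yaw":0},{"delta_pos":[0,-0.12,1.03],"yaw":0},{"delta_pos":[0.01,-0.21,1.02],"yaw":0},{"delta_pos":[0,0,0],"yaw":0},{"delta_pos":[0,0,0],"yaw":0}]' -1; python3 - <<'E'
from h import *
p=shot("scene"); save(p,"s5.png"); a=p["color"][100:250,180:360,::-1]
q=shot("side"); save(q,"sd5.png"); b=q["color"][190:340,230:410,::-1]
cv2.imwrite("pics/c5.png",cv2.resize(np.hstack([a,b]),(792,330),interpolation=cv2.INTER_CUBIC))
E
```

```text
clock: 9.05
eef_pos: [546.9, -0.8, 78.6]
tool_rot: [3.139, 0.0, 1.627]
force: [-0.0, 0.2, -1.5]
width: 18.6
gripper_force: 58.8
```

View pics/c5.png

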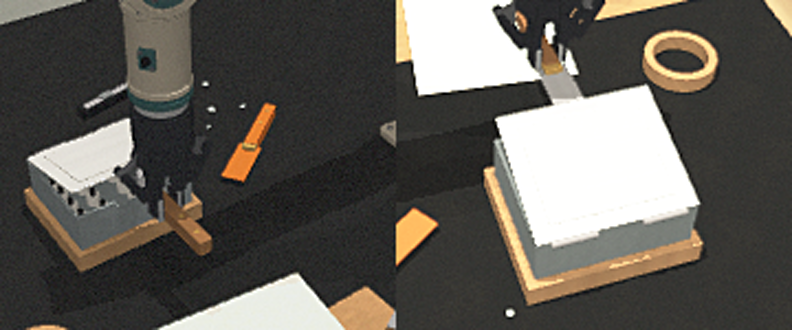

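The lid is lifting on the blade: the nozzles show in the left crop at about (85,190), and the gripper is well clear. I'll continue along the arc.

```bash
python3 -m handwheel '[{"delta_pos":[0.02,-0.29,1.0],"yaw":0},{"delta_pos":[0.02,-0.37,0.97],"yaw":0},{"delta_pos":[0.02,-0.44,0.94],"yaw":0},{"delta_pos":[0.03,-0.52,0.91],"yaw":0},{"delta_pos":[0.03,-0.58,0.85],"yaw":0},{"delta_pos":[0.04,-0.66,0.81],"yaw":0},{"delta_pos":[0.04,-0.71,0.76],"yaw":0},{"delta_pos":[0,0,0],"yaw":0},{"delta_pos":[0,0,0],"yaw":0}]' -1
cat > l.py <<'E'
from h import *
s=status.read_state(); print(s["clock"],s["eef_pos"].round(1),s["force"].round(1))
u=np.array([0.057,-0.998]); n=np.array([0.998,0.057]); h0=np.array([559.,-228.7])
for nm in("scene","side"):
    p=shot(nm); save(p,"%s_%.0f.png"%(nm,s["clock"]*100)); w=cloud(p).reshape(-1,3); C=p["color"].reshape(-1,3).astype(int)
    a=(w[:,:2]-h0)@u; b=(w[:,:2]-h0)@n; z=w[:,2]-87.6
    m=(abs(b)<88)&(z>8)&(z<158)&(np.hypot(a,z)<160)&(C.min(1)>105)&(a>-150)&(a<90)
    if m.sum()>20: 
        th=np.arctan2(z[m],-a[m]); print(nm,m.sum(),"theta pct",np.percentile(th,[10,25,50,75,90]).round(2),"rmax",np.percentile(np.hypot(a[m],z[m]),98).round(0))
    t=s["eef_pos"]; al=(w[:,:2]-t[:2])@u; bl=(w[:,:2]-t[:2])@n; dz=w[:,2]-t[2]
    k=(al>32)&(al<120)&(abs(bl)<22)&(dz>25)&(dz<50)
    if k.sum()>5: print(" blade",k.sum(),np.percentile(al[k],[2,98]).round(0),"slope",np.polyfit(al[k],dz[k],1).round(3),np.median(dz[k]).round(1))
E
python3 l.py
```

```text
clock: 9.9
eef_pos: [548.8, -37.9, 140.5]
tool_rot: [3.139, 0.001, 1.625]
force: [-0.1, -0.6, -1.8]
width: 18.8
gripper_force: 58.9
9.9 [548.8 -37.9 140.5] [-0.1 -0.6 -1.8]
scene 60 theta pct [0.67 0.72 0.81 0.82 0.83] rmax 157.0
 blade 40 [ 59. 114.] slope [-0.132 51.091] 40.7
side 4702 theta pct [0.84 0.85 0.87 0.91 1.  ] rmax 147.0
 blade 438 [ 35. 119.] slope [-2.6000e-02  4.1807e+01] 39.7
```

```bash
python3 -m handwheel '[{"delta_pos":[0.04,-0.78,0.69],"yaw":0},{"delta_pos":[0.05,-0.82,0.63],"yaw":0},{"delta_pos":[0.05,-0.88,0.56],"yaw":0},{"delta_pos":[0.05,-0.92,0.49],"yaw":0},{"delta_pos":[0.05,-0.95,0.42],"yaw":0},{"delta_pos":[0.06,-0.98,0.33],"yaw":0},{"delta_pos":[0.06,-1.01,0.26],"yaw":0},{"delta_pos":[0.06,-1.03,0.18],"yaw":0},{"delta_pos":[0,0,0],"yaw":0},{"delta_pos":[0,0,0],"yaw":0}]' -1
python3 l.py
```

```text
clock: 10.83
eef_pos: [552.2, -111.7, 175.4]
tool_rot: [3.141, 0.001, 1.625]
force: [0.7, 0.2, -1.4]
width: 19.0
gripper_force: 59.0
10.8333 [ 552.2 -111.7  175.4] [ 0.7  0.2 -1.4]
scene 1161 theta pct [1.39 1.43 1.45 1.47 1.49] rmax 147.0
 blade 57 [ 42. 105.] slope [-0.066 45.699] 40.8
side 4069 theta pct [1.47 1.49 1.51 1.56 1.66] rmax 150.0
 blade 484 [ 33. 110.] slope [-3.700e-02  4.226e+01] 40.1
```

```bash
python3 -m handwheel '[{"delta_pos":[0.06,-1.02,0.09],"yaw":0},{"delta_pos":[0.06,-1.04,0],"yaw":0},{"delta_pos":[0.06,-1.03,-0.07],"yaw":0},{"delta_pos":[0.06,-1.02,-0.15],"yaw":0},{"delta_pos":[0.06,-1.0,-0.23],"yaw":0},{"delta_pos":[0,0,0],"yaw":0},{"delta_pos":[0,0,0],"yaw":0}]' -1
python3 l.py
```

```text
clock: 11.52
eef_pos: [554.6, -162.8, 171.4]
tool_rot: [-3.141, 0.001, 1.624]
force: [-0.1, 0.8, -0.8]
width: 18.5
gripper_force: 59.0
11.5167 [ 554.6 -162.8  171.4] [-0.1  0.8 -0.8]
scene 1513 theta pct [1.78 1.83 1.85 1.87 1.91] rmax 146.0
 blade 61 [ 41. 107.] slope [-4.00e-02  4.29e+01] 40.2
side 2467 theta pct [1.48 1.87 1.9  1.94 2.02] rmax 149.0
 blade 521 [ 34. 109.] slope [-2.2000e-02  4.1635e+01] 40.5
```

```bash
python3 -m handwheel '[{"delta_pos":[-0.06,1,0],"yaw":0},{"delta_pos":[-0.1,2,0],"yaw":0},{"delta_pos":[-0.2,3,0],"yaw":0},{"delta_pos":[-0.2,3,0],"yaw":0},{"delta_pos":[-0.2,3,0],"yaw":0},{"delta_pos":[-0.3,3,0],"yaw":0.02},{"delta_pos":[-0.5,3,0],"yaw":0.03},{"delta_pos":[-0.5,3,0],"yaw":0.03},{"delta_pos":[-0.5,3,0],"yaw":0.03},{"delta_pos":[-0.5,3,0],"yaw":0.03}]' -1
python3 -m handwheel '[{"delta_pos":[-0.5,3,0],"yaw":0.03},{"delta_pos":[-0.5,3,-1],"yaw":0.036},{"delta_pos":[-0.5,3,-2],"yaw":0},{"delta_pos":[-0.2,2.5,-2.5],"yaw":0},{"delta_pos":[0,1.5,-2.5],"yaw":0},{"delta_pos":[0,0.5,-2],"yaw":0},{"delta_pos":[0,0,0],"yaw":0},{"delta_pos":[0,0,0],"yaw":0}]' -1; python3 l.py
```

```text
clock: 12.45
eef_pos: [523.3, 111.7, 171.9]
tool_rot: [-3.142, -0.001, 1.77]
force: [0.2, 0.4, -2.2]
width: 19.1
gripper_force: 58.9
clock: 13.12
eef_pos: [506.0, 244.2, 71.1]
tool_rot: [-3.139, 0.0, 1.835]
force: [0.0, -0.0, -1.1]
width: 18.7
gripper_force: 58.9
13.1167 [506.  244.2  71.1] [ 0.  -0.  -1.1]
scene 2331 theta pct [1.8  1.83 1.85 1.87 1.9 ] rmax 147.0
 blade 103 [53. 98.] slope [-2.3000e-02  4.3554e+01] 41.9
side 1950 theta pct [1.88 1.89 1.91 1.96 2.05] rmax 149.0
 blade 129 [33. 99.] slope [-1.0000e-03  4.1696e+01] 41.8
```

```bash
python3 -m handwheel '[{"delta_pos":[0,0,-2],"yaw":0},{"delta_pos":[0,0,-2.5],"yaw":0},{"delta_pos":[0,0,-2],"yaw":0},{"delta_pos":[0,0,-1.5],"yaw":0},{"delta_pos":[0,0,-0.8],"yaw":0},{"delta_pos":[0,0,0],"yaw":0},{"delta_pos":[0,0,0],"yaw":0},{"delta_pos":[0,0,0],"yaw":0}]' -1; python3 -m handwheel '[{"delta_pos":[0,0,-0.3],"yaw":0},{"delta_pos":[0,0,-0.3],"yaw":0},{"delta_pos":[0,0,0],"yaw":0},{"delta_pos":[0,0,0],"yaw":0}]' -1
```

```text
clock: 13.88
eef_pos: [508.7, 244.0, -14.8]
tool_rot: [3.139, -0.0, 1.832]
force: [-0.4, 0.6, -1.6]
width: 18.9
gripper_force: 59.1
clock: 14.22
eef_pos: [507.4, 243.8, -22.2]
tool_rot: [-3.142, -0.0, 1.833]
force: [-0.2, 0.3, -2.0]
width: 18.5
gripper_force: 59.1
```

```bash
python3 -m handwheel '[{"delta_pos":[0,0,-0.15],"yaw":0},{"delta_pos":[0,0,0],"yaw":0},{"delta_pos":[0,0,0],"yaw":0}]' -1; python3 -m handwheel '[{"delta_pos":[0,0,-0.1],"yaw":0},{"delta_pos":[0,0,0],"yaw":0},{"delta_pos":[0,0,0],"yaw":0}]' -1
```

```text
clock: 14.47
eef_pos: [507.4, 243.8, -23.9]
tool_rot: [-3.141, 0.0, 1.833]
force: [0.5, 0.5, -1.7]
width: 18.7
gripper_force: 59.1
clock: 14.72
eef_pos: [507.4, 243.8, -24.9]
tool_rot: [-3.141, -0.0, 1.833]
force: [1.0, 0.1, -2.2]
width: 19.1
gripper_force: 59.1
```

```bash
python3 -m handwheel '[{"delta_pos":[0,0,-0.1],"yaw":0},{"delta_pos":[0,0,0],"yaw":0},{"delta_pos":[0,0,0],"yaw":0}]' -1; python3 -m handwheel '[{"delta_pos":[0,0,0],"yaw":0},{"delta_pos":[0,0,0],"yaw":0},{"delta_pos":[0,0,0],"yaw":0},{"delta_pos":[0,0,0],"yaw":0},{"delta_pos":[0,0,0],"yaw":0},{"delta_pos":[0,0,0],"yaw":0},{"delta_pos":[0,0,0],"yaw":0},{"delta_pos":[0,0,0],"yaw":0}]' 1
```

```text
clock: 14.97
eef_pos: [507.5, 243.8, -25.1]
tool_rot: [3.141, -0.0, 1.833]
force: [-0.5, 0.3, 5.9]
width: 19.3
gripper_force: 59.8
clock: 15.63
eef_pos: [507.5, 243.8, -25.8]
tool_rot: [3.142, -0.0, 1.833]
force: [-0.4, 0.2, 0.6]
width: 85.4
gripper_force: 0.0
```

The knife touched the board (force rose to 5.9 N) and is released. I'll lift straight up and check it.

```bash
python3 -m handwheel '[{"delta_pos":[0,0,1],"yaw":0},{"delta_pos":[0,0,2],"yaw":0},{"delta_pos":[0,0,3],"yaw":0},{"delta_pos":[0,0,3],"yaw":0},{"delta_pos":[0,0,3],"yaw":0},{"delta_pos":[0,0,3],"yaw":0},{"delta_pos":[0,0,3],"yaw":0},{"delta_pos":[0,0,3],"yaw":0},{"delta_pos":[0,0,0],"yaw":0},{"delta_pos":[0,0,0],"yaw":0}]' 1; python3 l.py; python3 k.py w9.png; python3 - <<'E'
from h import *
p=shot("scene"); save(p,"end.png")
E
```

```text
clock: 16.47
eef_pos: [508.6, 244.3, 186.7]
tool_rot: [3.137, -0.001, 1.833]
force: [-0.3, 0.3, -0.3]
width: 85.5
gripper_force: 0.0
16.4667 [508.6 244.3 186.7] [-0.3  0.3 -0.3]
scene 2326 theta pct [1.8  1.83 1.85 1.87 1.9 ] rmax 147.0
side 1948 theta pct [1.88 1.89 1.92 1.96 2.04] rmax 149.0
16.6167 [506.4 243.4 183.4] [-3.139  0.     1.833]
[[  -0.      0.95    0.31   78.48]
 [   1.      0.      0.     -0.27]
 [   0.      0.31   -0.95 -171.67]
 [   0.      0.      0.      1.  ]]
0.93 [19, 132, 149, 184]
blade 635 ((325.4403991699219, 231.22998046875), (64.29912567138672, 27.24794578552246), 29.595590591430664) [10.1 10.5 11.2] [327.5 233.4  10.6]
0.87 [84, 389, 125, 420]
0.79 [42, 0, 90, 39]
```

View pics/end.png

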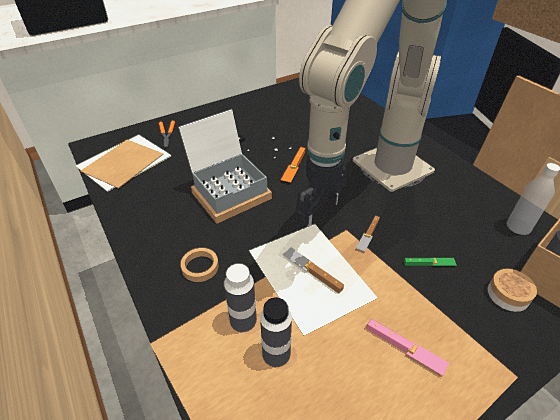

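The end picture shows the lid standing open past upright at (213,142), the nozzles exposed, the knife flat on the white board at (315,270), and the other things where they were.

```bash
python3 -c "
from cell import ctrl; print(ctrl.finish_job())"
```

```text
the job is handed in; nothing more can be done
None
```

I handed the job in at about 17 s: the knife levered the lid open and swung it to about 1.85 rad, where it stays with the nozzles in reach, and the knife lies flat on the white board, same way up, with nothing else disturbed. My first grasp closed on air just above the handle, because the finger ends sit about 33 mm short of the reported TCP.

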